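Push the PIN pad up into its charging dock

TASK

Put the PIN pad on charge without lifting it off its support: line it up with the charging dock, slide it up the dock's ramp and over the lip so that it drops flat into the pocket, then push it gently on until it has pressed the contact bar fully home and sits against the rubber bumpers. Where the end stop is clamped differs from day to day, so feel for it and never push the pad hard (25 N is too much). Leave the pad there and leave the other things where they are.

Things in the scene. Friction and masses are not known exactly. Their poses are not given: they have to be found in the camera images.
- pin_pad: PIN pad (display, number keys): flat slab 82 mm (its x) by 165 mm (y) by 26 mm high, 0.23 to 0.35 kg, loose in front of the ramp, long side roughly across it, up to 30 mm off the dock's middle line and 0.2 rad askew. Too wide to grasp: push its near long side (-x face, 41 mm from the origin) or its short ends (82 mm from the origin). Origin: centre of its underside.
- dock: Charging dock fixed to the counter, black ramp and grey pocket, 206 mm long, 200 mm wide. Origin: at counter level below the lip's inner (far) face, midway between the cheeks; x points from ramp into pocket (the pushing direction, away from the robot), y left, z up. Pocket floor at z = 4 mm, so the pad drops 6 mm once its near side passes x = 0.
- ramp_foot (a point): Middle of the ramp's near edge, at counter level, dock x = -60 mm. The ramp, 200 mm wide, smooth plastic, rises evenly from here to 10 mm height at dock x = -6 mm. A finger that drags on the pad by friction can hold its near side down, so that it rides nose-up over the lip and jams: ease off for a moment, and once its middle is past the lip it tips level by its weight.
- lip_top (a point): Middle of the lip's level top, dock x = -3 mm, 10 mm above the counter, 6 mm wide. Side cheeks 22 mm high stand from dock x = -10 mm on, 178 mm apart inside (pad 165 mm); before that they flare out by 0.4 rad over the upper part of the ramp, to about 200 mm apart.
- stop_slot (a point): Point on the pocket floor's middle line, dock x = 107 mm: middle of the end stop's clamping span. The end stop (dark steel bar, two rubber bumpers at dock y = +68 and -68 mm, 6 to 24 mm above the counter, contact bar between) is clamped by hand: its bumper faces lie anywhere within 12 mm before or behind this point, not measured. The seated pad's origin is 41 mm short of the bumpers.
- contact_bar (a joint): Slide of the aluminium contact bar (100 mm wide, 7 to 22 mm above the counter) at the end stop, in m. 0: fully out, face 6 mm nearer than the bumpers; grows as the pad pushes it in. Drags with 2.5 N, stays where left (no spring). 0.006: level with the bumpers, fully home; there the pad meets them and the force rises steeply. Home counts above 0.0045.
- card_pack: flat dark grey tin, 40x58x14 mm, lying left of the dock; a bystander. Origin: centre of its underside.
- marker: marker pen, 135 mm long, 17 mm thick, lying along the right side of the dock; a bystander. Origin: centre of its underside.
- order_pad: ring-bound notepad, 130x94x13 mm, lying well left of the work; a bystander. Origin: centre of its underside.

How it is judged:
On the way, in this order (a step that is already met when the one before it is completed fails the run):
1. the PIN pad lies flat in the pocket, its near side behind the lip (contact bar not yet home) (z of pin_pad in the frame of dock below 0.0065 m and x of pin_pad in the frame of dock between 0.041 and 0.085 m and y of pin_pad in the frame of dock between -0.012 and 0.012 m and angle between pin_pad's own z axis and vertical below 0.03 rad), for 0.05 s.
2. the contact bar is pushed home with the pad flat in the pocket (all of step 1 and value of joint contact_bar above 0.0045 m), for 0.1 s.
At the end, for the whole second after the job is handed in: The PIN pad is released and at rest, flat on the pocket floor (tilt under 0.03 rad, underside less than 2.5 mm above the floor), wholly behind the lip (its origin 41 to 85 mm beyond the dock's origin and within 12 mm of its middle line), and the contact bar reads over 0.0045 (all of step 2 and linear speed of pin_pad below 0.01 m/s); the robot touches nothing.
It fails at once if the robot pushes the PIN pad with 25 N or more (contact force between any of the fingers, the arm and pin_pad above 25 N).
It fails at once if the PIN pad is lifted (origin more than 30 mm above the counter) or tipped by more than 0.5 rad (height (world z) of pin_pad above 0.03 m or angle between pin_pad's own z axis and vertical above 0.5 rad).
It fails at once if a bystander is moved by more than 30 mm (distance of any of card_pack, marker, order_pad from where it was at the start of the episode above 0.03 m).
It also fails if it takes over 70 s, if anything falls off the work surface, if the arm or the gripper's body presses on something with over 40 N, if the wrist force passes 120 N, or if a joint passes its speed limit or range.

ROBOT

A 6-joint arm with a two-finger parallel gripper is mounted at the origin on a cart in front of the work surface, level with it; the furniture and walls round the work are solid. World frame = base frame: x ahead of the robot, y to its left, z up, the work surface at z = 0. Lengths are in m, angles in rad, forces in N, time in s.
With the tool pointing down it reaches from about 0.4 to 0.925 m from the base axis. Payload 3.4 kg.
Tool frame: the origin (TCP) lies midway between the tips of the shut fingers; the grasp point (between the pads) lies 19 mm behind it; z points along the fingers, y is the line along which they close (so a half turn about z gives the same grasp; the last joint's range is limited). The gripper opens to 85 mm and grips with 20 to 120 N. Pads are 22 mm wide; open, the fingers measure 114 mm over their backs; the gripper's body (76 mm by 85 mm) begins 54 mm behind the grasp point. The pads swing forward as they close: fully open they stand 13 mm farther back than shut.
Start: joints at [-1.383, 0.307, 1.506, -0, 1.328, -0.073], TCP at [0.148, -0.556, 0.231] pointing down, gripper open.
Joint ranges: [-3.12, 3.12], [-1.05, 2.28], [0.14, 2.33], [-1.42, 4.57], [0.1, 2.73], [-2.68, 2.68]. Speed limits (rad/s): [2.57, 2.57, 3.14, 3.14, 3.14, 3.14].

INTERFACE

Orientations are given as a unit quaternion [x, y, z, w].
In Python, from cell import arm gives the robot as it stands.
- The arm moves only by the tool carry_out, never from a script. Its argument "rows" is a list of rows, each an object with "travel": the shift along the world's x, y, z in mm, a list of three; "roll": the turn about the world's z in degrees; "hand": the finger opening in mm, from 0 to 85.4. A call has 1 to 12 rows; each row shifts and turns the commanded pose from where the row before left it; what a row does not reach is not made up. A row lasts 1/8 s, in which the tool goes at most 62.5 mm and 10.7 degrees, less where a joint would pass 70% of its speed; a pose out of reach is approached as far as the arm can. A call is refused whole if a number of a shift passes 62.5 or a number of a turn 10.7, either way. A call with a gripper value outside its range is refused whole. The fingers move at their own pace and stop on an object; "squeeze" is the grip in N (left out, the last holds). Time passes only in rows, so rows that do not move let the fingers close. It gives the time, the measured TCP pose, the force, the opening and the grip force at its end, in the units of the state.
- arm.sense(): the state, without advancing time (a new reading comes with each control period).
- arm.capture(name): name is "scene" or "top" or "wrist"; returns the picture (420x560x3 uint8, red, green, blue); there is no depth.
- arm.camera_params(name): a dict with "fx", "fy", "cx", "cy" (pixels), "camera_from_world" (4x4, takes a point from world to camera coordinates). Camera axes: x right, y up, looking along -z (the intrinsics and any distortion apply to the point x, -y, -z); pixel columns grow to the right and rows downward; lengths in m; the calibration is good to about 2 mm. A picture is of the moment at which its call begins: read the wrist's pose just before it. camera_params takes no time and is no camera call; for the wrist camera it gives the pose at the moment of the call.
- arm.sign_off(): hands the job in; it is judged then, once.
The state is a dict: "time_s": time; "joint_positions": joint angles; "qd": joint speeds; "joint_efforts": joint torques, N m; "position": TCP position; "tool_rot": TCP orientation; "contact_force": force on the tool from outside, world axes, zero at the start; "ft_torque": the same for the moment, N m; "opening": finger opening in m; "grip_force": force on a finger pad.
Only numpy, scipy, OpenCV 4.12 (cv2) and the standard library are available. Lean on these libraries where they do the work, as an engineer would, in place of code of your own. Each camera call takes 0.05 s, during which the arm holds its last target. There are 200 camera calls.

## Working session

There is one attempt and no reset: what is moved stays moved. The work goes in short steps, Python scripts to look and compute and a tool call to move; the robot and the scene stay as the last step left them, time stands still between calls to the robot, and variables do not carry over. Pictures are saved under pics/ and viewed, at most 10 in all, crops included, and the job is handed in when it is done.

Besides the shell and the picture viewer there is one more tool, called after "Emit:" as name(argument=value, ...), one argument or row to a line, values as JSON. carry_out: Moves the arm, as the interface text tells. Its arguments: {"type":"object","properties":{"rows":{"type":"array","items":{"type":"object","properties":{"travel":{"type":"array","items":{"type":"number"}},"roll":{"type":"number"},"hand":{"type":"number"}}}},"squeeze":{"type":"number"}},"required":["rows"]}

```bash
ls; mkdir -p pics
python3 - <<'E'
from cell import arm
import cv2
for n in ("top","scene"):
    cv2.imwrite(f"pics/{n}0.png",arm.capture(n)[:,:,::-1]); p=arm.camera_params(n); print(n,p)
s=arm.sense();print(s['time_s'],s['position'],s['tool_rot'],s['opening'],s['contact_force'])
E
```

```text
pics
top {'fx': 401.2775998296254, 'fy': 401.2775998296254, 'cx': 272.2533956857251, 'cy': 201.71996961123097, 'camera_from_world': array([[-0.01482792, -0.99939455,  0.03147491, -0.05996398],
       [ 0.9883227 , -0.00987483,  0.15205504, -0.55837088],
       [-0.15165217,  0.03336203,  0.98787074, -0.98749197],
       [ 0.        ,  0.        ,  0.        ,  1.        ]])}
scene {'fx': 386.84151631374215, 'fy': 386.84151631374215, 'cx': 279.1583353061206, 'cy': 209.74404855267943, 'camera_from_world': array([[-0.71745741, -0.69651836, -0.01081897,  0.35071906],
       [ 0.35209617, -0.37599464,  0.85712095, -0.24230042],
       [-0.60106835,  0.61113846,  0.51500158, -0.7201216 ],
       [ 0.        ,  0.        ,  0.        ,  1.        ]])}
0.1 [ 0.14809965 -0.55493972  0.23046548] [ 9.91510902e-01  1.30020132e-01 -7.34264744e-05 -9.43856352e-04] 0.08548187545604884 [-0.00228523  0.10068802  0.13703897]
```

View pics/top0.png

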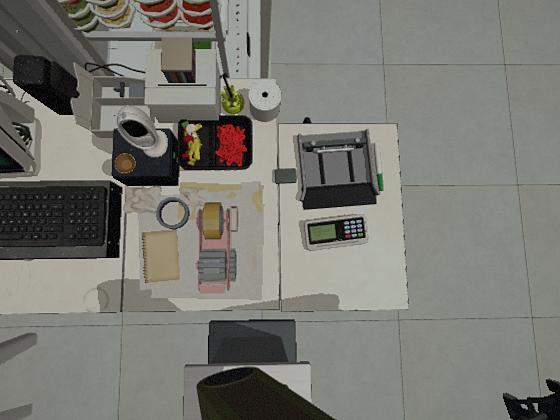

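View pics/scene0.png

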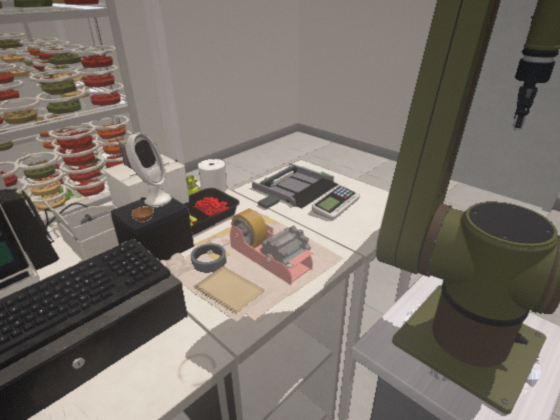

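The top view shows the dock at about (335,168), opening downward with its ramp edge near row 200. The pad is at (335,233), the tin at (285,176) and the marker at (380,183). I'll enlarge that region.

```bash
cat > h.py <<'E'
import numpy as np
from cell import arm
def ray(n,uv,z,p=None):
    p=p or arm.camera_params(n); T=p['camera_from_world']; R=T[:3,:3]; o=-R.T@T[:3,3]
    uv=np.atleast_2d(np.asarray(uv,float))
    d=np.c_[(uv[:,0]-p['cx'])/p['fx'],-(uv[:,1]-p['cy'])/p['fy'],-np.ones(len(uv))]@R
    return o+d*((z-o[2])/d[:,2])[:,None]
def proj(n,P,p=None):
    p=p or arm.camera_params(n); T=p['camera_from_world']; c=np.atleast_2d(P)@T[:3,:3].T+T[:3,3]
    return np.c_[p['cx']-p['fx']*c[:,0]/c[:,2],p['cy']+p['fy']*c[:,1]/c[:,2]]
E
python3 - <<'E'
import cv2
a=cv2.imread('pics/top0.png')[115:265,265:415]
cv2.imwrite('pics/top0c.png',cv2.resize(a,(600,600),interpolation=cv2.INTER_CUBIC))
E
```

```text
(no output)
```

View pics/top0c.png

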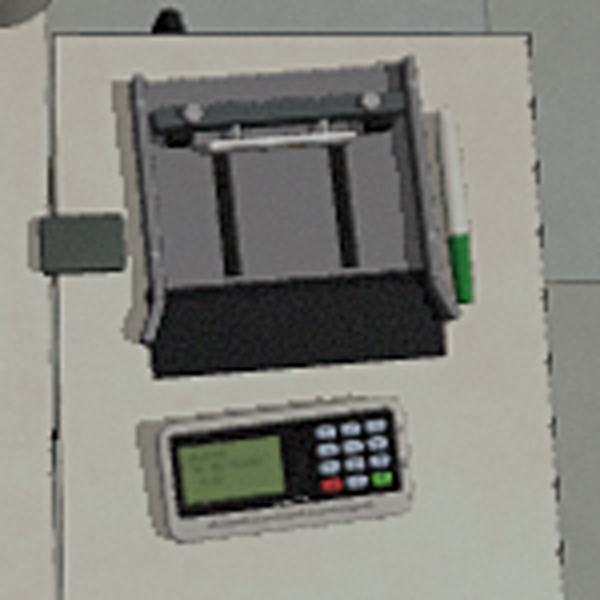

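The crop shows the ramp foot corners at about (155,377) and (447,354). The pad outline corners are near (165,428), (398,398), (410,500) and (178,543). The pad is only slightly askew relative to the dock.

Run:
```python
from h import *
f=lambda q:np.array(q)/4.+[264.6,114.6]
np.set_printoptions(precision=4,suppress=True)
R=ray('top',f([(155,377),(447,354)]),0);print('foot',R, np.linalg.norm(R[0]-R[1]),R.mean(0))
d=R[0]-R[1];print('dock yaw',np.arctan2(-d[0],d[1]))
P=ray('top',f([(165,428),(398,398),(410,500),(178,543)]),.024);print(P,P.mean(0))
print([np.linalg.norm(P[i]-P[(i+1)%4]) for i in range(4)])
C=ray('top',f([(140,75),(160,290),(408,60),(430,280)]),.022);print('cheek',C)
print('bumper',ray('top',f([(195,112),(370,100)]),.024))
p=arm.camera_params('wrist');T=p['camera_from_world'];print(p,-T[:3,:3].T@T[:3,3])
```

```text
foot [[ 0.5441 -0.1514  0.    ]
 [ 0.5577 -0.3496  0.    ]] 0.19860905251852984 [ 0.5509 -0.2505  0.    ]
dock yaw 0.068413284098696
[[ 0.5073 -0.1544  0.024 ]
 [ 0.5253 -0.3084  0.024 ]
 [ 0.4585 -0.3129  0.024 ]
 [ 0.4328 -0.1607  0.024 ]] [ 0.481  -0.2341  0.024 ]
[np.float64(0.15502794787083599), np.float64(0.0669975498397519), np.float64(0.1543084215618464), np.float64(0.07479159947104465)]
cheek [[ 0.747  -0.1443  0.022 ]
 [ 0.5992 -0.1538  0.022 ]
 [ 0.7568 -0.3273  0.022 ]
 [ 0.6044 -0.3343  0.022 ]]
bumper [[ 0.7203 -0.1805  0.024 ]
 [ 0.7281 -0.2994  0.024 ]]
{'fx': 313.81056707594684, 'fy': 313.81056707594684, 'cx': 283.94416659140103, 'cy': 209.51586752075727, 'camera_from_world': array([[ 0.2577, -0.9662, -0.0017, -0.5735],
       [ 0.9161,  0.2449, -0.3175,  0.0414],
       [ 0.3072,  0.0803,  0.9483, -0.381 ],
       [ 0.    ,  0.    ,  0.    ,  1.    ]])} [ 0.2269 -0.5337  0.3735]
```

Emit:
carry_out(
  rows=[
    {"travel": [31.5, 39, 2], "roll": -1.4, "hand": 85},
    {"travel": [31.5, 39, 2], "roll": -1.4, "hand": 85},
    {"travel": [31.5, 39, 2], "roll": -1.4, "hand": 85},
    {"travel": [31.5, 39, 2], "roll": -1.4, "hand": 85},
    {"travel": [31.5, 39, 2], "roll": -1.4, "hand": 85},
    {"travel": [31.5, 39, 2], "roll": -1.4, "hand": 85},
    {"travel": [31.5, 39, 2], "roll": -1.4, "hand": 85},
    {"travel": [31.5, 39, 2], "roll": -1.4, "hand": 85},
    {"travel": [0, 0, 0], "roll": 0, "hand": 85},
    {"travel": [0, 0, 0], "roll": 0, "hand": 85},
  ],
)

```text
time_s: 1.35
position: [0.3999, -0.2435, 0.247]
tool_rot: [0.999, 0.033, -0.001, 0.0]
contact_force: [0.9, -0.2, 0.2]
opening: 0.0851
grip_force: 0.0
```

Run:
```python
from h import *
import cv2,pickle
p=arm.camera_params('wrist');im=arm.capture('wrist');cv2.imwrite('pics/w1.png',im[:,:,::-1]);pickle.dump(p,open('w1.pkl','wb'))
s=arm.sense();print(s['time_s'],s['position'],s['tool_rot'],s['contact_force'])
```

```text
1.4 [ 0.39958569 -0.244049    0.24698905] [ 9.99468199e-01  3.26044697e-02 -5.14914141e-04  5.55074464e-05] [-0.08302362 -0.13653367  0.66569137]
```

View pics/w1.png

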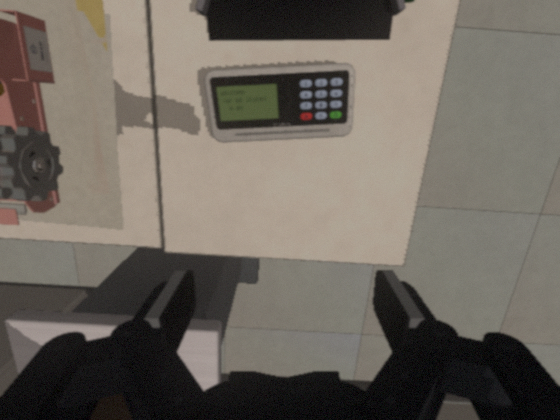

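The wrist view shows the ramp foot corners at about (210,40) and (390,39). The pad outline runs from (205,66) to (354,64) on top and from (214,141) to (353,135) at the bottom. I'll fit its edges by mask.

Run:
```python
from h import *
import cv2,pickle
p=pickle.load(open('w1.pkl','rb'));im=cv2.imread('pics/w1.png')
np.set_printoptions(precision=4,suppress=True)
hsv=cv2.cvtColor(im,cv2.COLOR_BGR2HSV)
print(im[67:74:1,280].tolist(),im[136:144,280].tolist(), im[60:66,280].tolist())
# black bezel
m=(im.max(2)<60).astype(np.uint8);m[:50]=0;m[150:]=0;m[:,:190]=0;m[:,370:]=0
m=cv2.morphologyEx(m,cv2.MORPH_CLOSE,np.ones((15,15)))
c=max(cv2.findContours(m,0,2)[0],key=cv2.contourArea)
r=cv2.boxPoints(cv2.minAreaRect(c));print(r);R=ray('',r,.026,p);print('bezel',R,R.mean(0),[np.linalg.norm(R[i]-R[i-1]) for i in range(4)])
# whole-pad low saturation mask
m=((hsv[:,:,1]<28)|(im.max(2)<110)).astype(np.uint8);m[:52]=0;m[155:]=0;m[:,:195]=0;m[:,375:]=0
m=cv2.morphologyEx(m,cv2.MORPH_CLOSE,np.ones((7,7)));m=cv2.morphologyEx(m,cv2.MORPH_OPEN,np.ones((25,25)))
c=max(cv2.findContours(m,0,2)[0],key=cv2.contourArea)
r=cv2.boxPoints(cv2.minAreaRect(c));print(r);R=ray('',r,.02,p);print('pad',R,R.mean(0),[np.linalg.norm(R[i]-R[i-1]) for i in range(4)])
o=im.copy();cv2.drawContours(o,[c],-1,(0,0,255),1);cv2.imwrite('pics/w1o.png',cv2.resize(o[0:160,180:400],(770,560)))
print('foot',ray('',[(210,40),(390,39)],0,p))
```

```text
[[107, 117, 124], [120, 128, 135], [125, 132, 141], [126, 134, 144], [123, 133, 142], [121, 129, 136], [94, 101, 108]] [[119, 130, 138], [116, 123, 133], [107, 117, 125], [113, 124, 133], [134, 146, 159], [144, 156, 168], [144, 158, 172], [144, 157, 171]] [[142, 156, 170], [137, 150, 161], [123, 135, 146], [104, 114, 125], [97, 105, 114], [95, 103, 111]]
[[210.6758  77.5162]
 [346.8853  70.7057]
 [349.4414 121.8279]
 [213.2319 128.6384]]
bezel [[ 0.5029 -0.1576  0.026 ]
 [ 0.5193 -0.3024  0.026 ]
 [ 0.4673 -0.3121  0.026 ]
 [ 0.4498 -0.1601  0.026 ]] [ 0.4848 -0.233   0.026 ] [np.float64(0.05321331107263634), np.float64(0.14573166965956724), np.float64(0.052879823104810444), np.float64(0.1530513693822589)]
[[205.6906  75.883 ]
 [346.9453  69.7415]
 [349.5623 129.9321]
 [208.3076 136.0736]]
pad [[ 0.5046 -0.1509  0.02  ]
 [ 0.5209 -0.3034  0.02  ]
 [ 0.4582 -0.3147  0.02  ]
 [ 0.4405 -0.1531  0.02  ]] [ 0.4811 -0.2305  0.02  ] [np.float64(0.06407785027903799), np.float64(0.15340485743507118), np.float64(0.06368484940616545), np.float64(0.16254791585917697)]
foot [[ 0.543  -0.1514  0.    ]
 [ 0.5573 -0.3505  0.    ]]
```

View pics/w1o.png

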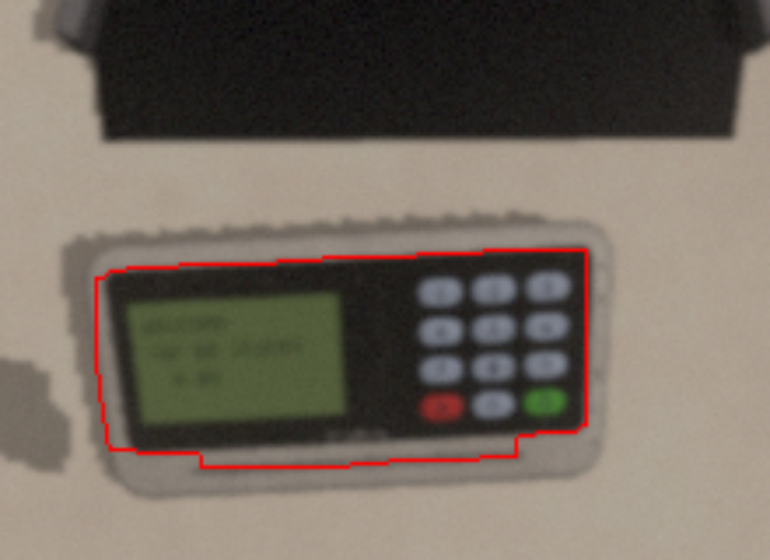

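The mask stopped at the bezel, but the outline reads clearly in this zoom: left edge (93,265)–(112,480), right (608,240)–(600,460), top (110,245)–(590,220), bottom (130,495)–(585,473).

Run:
```python
from h import *
import pickle
p=pickle.load(open('w1.pkl','rb'))
np.set_printoptions(precision=4,suppress=True)
f=lambda q:np.array(q)/3.5+[179.7,-.3]
T=p['camera_from_world'];print('cam',-T[:3,:3].T@T[:3,3])
for z in(.02,.026):
  L,Rr,t,b=[ray('',f(q),z,p)[:,:2] for q in ([(93,265),(112,480)],[(608,240),(600,460)],[(110,245),(590,220)],[(130,495),(585,473)])]
  mids=[a.mean(0) for a in (L,Rr,t,b)]
  d=lambda a:a[0]-a[1]
  print(z,'yaws',[np.arctan2(-d(a)[0],d(a)[1]) for a in (t,b)],[np.arctan2(d(a)[1],d(a)[0]) for a in(L,Rr)])
  print(mids,'len',np.linalg.norm(mids[0]-mids[1]),np.linalg.norm(mids[2]-mids[3]),(mids[0]+mids[1])/2,(mids[2]+mids[3])/2)
F=ray('',[(209.2,39.5),(389.8,38.8)],0,p);d=F[0]-F[1];print(F,np.arctan2(-d[0],d[1]),F.mean(0),np.linalg.norm(d))
```

```text
cam [ 0.4813 -0.2377  0.3899]
0.02 yaws [np.float64(0.11402480707616763), np.float64(0.11376559565873494)] [np.float64(0.08335929705978111), np.float64(0.09728068226445137)]
[array([ 0.4725, -0.1542]), array([ 0.4899, -0.3134]), array([ 0.5196, -0.2304]), array([ 0.444 , -0.2376])] len 0.16011749427941122 0.0759407456934096 [ 0.4812 -0.2338] [ 0.4818 -0.234 ]
0.026 yaws [np.float64(0.11402480707616788), np.float64(0.11376559565873484)] [np.float64(0.08335929705978122), np.float64(0.09728068226445201)]
[array([ 0.4727, -0.1556]), array([ 0.4898, -0.3122]), array([ 0.519 , -0.2305]), array([ 0.4446, -0.2376])] len 0.15752052437199093 0.07470905122928878 [ 0.4812 -0.2339] [ 0.4818 -0.234 ]
[[ 0.5435 -0.1506 -0.    ]
 [ 0.5574 -0.3503 -0.    ]] 0.06990214541109523 [ 0.5504 -0.2504 -0.    ] 0.2002019313787954
```

Emit:
carry_out(
  rows=[
    {"travel": [19, 33, 0], "roll": 0.3, "hand": 0},
    {"travel": [19, 33, -15], "roll": 0, "hand": 0},
    {"travel": [19, 33, -25], "roll": 0, "hand": 0},
    {"travel": [18.5, 33, -35], "roll": 0, "hand": 0},
    {"travel": [0, 0, -40], "roll": 0, "hand": 0},
    {"travel": [0, 0, -40], "roll": 0, "hand": 0},
    {"travel": [0, 0, -40], "roll": 0, "hand": 0},
    {"travel": [0, 0, -25], "roll": 0, "hand": 0},
    {"travel": [0, 0, -15], "roll": 0, "hand": 0},
    {"travel": [0, 0, 0], "roll": 0, "hand": 0},
  ],
)

```text
time_s: 2.65
position: [0.4743, -0.1127, 0.0111]
tool_rot: [0.999, 0.034, -0.002, -0.0]
contact_force: [0.5, 0.0, 0.4]
opening: -0.0003
grip_force: 0.0
```

Emit:
carry_out(
  rows=[
    {"travel": [0.4, -5, 0], "roll": 0, "hand": 0},
    {"travel": [0.4, -5, 0], "roll": 0, "hand": 0},
    {"travel": [0.3, -4, 0], "roll": 0, "hand": 0},
    {"travel": [0.2, -3, 0], "roll": 0, "hand": 0},
    {"travel": [0.2, -3, 0], "roll": 0, "hand": 0},
    {"travel": [0.2, -3, 0], "roll": 0, "hand": 0},
    {"travel": [0.2, -3, 0], "roll": 0, "hand": 0},
  ],
)

```text
time_s: 3.52
position: [0.4776, -0.1377, 0.0123]
tool_rot: [0.999, 0.035, -0.0, -0.0]
contact_force: [0.2, -0.1, -0.1]
opening: 0.0001
grip_force: 0.0
```

Emit:
carry_out(
  rows=[
    {"travel": [0.2, -3, 0], "roll": 0, "hand": 0},
    {"travel": [0.2, -3, 0], "roll": 0, "hand": 0},
  ],
)

```text
time_s: 3.78
position: [0.4778, -0.1434, 0.0122]
tool_rot: [0.999, 0.035, -0.0, -0.0]
contact_force: [0.7, 1.6, 0.1]
opening: 0.0002
grip_force: 0.8
```

Emit:
carry_out(
  rows=[
    {"travel": [0.2, -3, 0], "roll": 0, "hand": 0},
    {"travel": [0.2, -3, 0], "roll": 0, "hand": 0},
    {"travel": [0.2, -3, 0], "roll": 0, "hand": 0},
    {"travel": [0.2, -3, 0], "roll": 0, "hand": 0},
    {"travel": [0.2, -3, 0], "roll": 0, "hand": 0},
    {"travel": [0.2, -2.5, 0], "roll": 0, "hand": 0},
  ],
)

```text
time_s: 4.53
position: [0.4793, -0.1613, 0.0123]
tool_rot: [0.999, 0.035, -0.0, 0.0]
contact_force: [-0.6, 1.5, -0.9]
opening: -0.0
grip_force: 0.6
```

```bash
cat > look.py <<'E'
import sys,cv2
from h import *
im=arm.capture('top')[:,:,::-1];cv2.imwrite(f'pics/{sys.argv[1]}.png',im)
# green display: centroid + long direction, calibrated against display seen in the first picture
def disp(im):
    h=cv2.cvtColor(np.ascontiguousarray(im),cv2.COLOR_BGR2HSV)
    m=cv2.inRange(h,(30,60,40),(50,255,255));m[:130]=0;m[:,:290]=0;m[:,350:]=0
    m[260:]=0
    M=cv2.moments(m,True);return np.array([M['m10'],M['m01']])/M['m00'],M['m00']
def bez(im):
    m=(im.max(2)<75).astype(np.uint8)
    c,_=disp(im);d=cv2.inRange(cv2.cvtColor(np.ascontiguousarray(im),cv2.COLOR_BGR2HSV),(30,60,40),(50,255,255))
    return c
E
cat > show.py <<'E'
import sys,cv2
from h import *
im=arm.capture('top')[:,:,::-1];cv2.imwrite(f'pics/{sys.argv[1]}.png',im)
np.set_printoptions(precision=4,suppress=True)
for nm in ('top0',sys.argv[1]):
    h=cv2.cvtColor(cv2.imread(f'pics/{nm}.png'),cv2.COLOR_BGR2HSV)
    m=cv2.inRange(h,(28,70,50),(48,255,255));m[:130]=0;m[260:]=0;m[:,:290]=0;m[:,352:]=0
    c=max(cv2.findContours(m,0,2)[0],key=cv2.contourArea);r=cv2.minAreaRect(c)
    b=ray('top',cv2.boxPoints(r),.026)[:,:2];e=[b[1]-b[0],b[2]-b[1]];e=max(e,key=np.linalg.norm)
    if e[1]<0:e=-e
    print(nm,cv2.contourArea(c),'centre',b.mean(0),'yaw',np.arctan2(-e[0],e[1]))
s=arm.sense();print(s['time_s'],s['position'],s['contact_force'])
E
rm look.py; python3 show.py t2
```

```text
top0 329.0 centre [ 0.4794 -0.1964] yaw 0.09839666418173387
t2 1912.5 centre [ 0.491 -0.216] yaw 1.2481150944973616
4.575 [ 0.4794 -0.1616  0.0123] [ 0.092   1.5701 -0.9729]
```

Emit:
carry_out(
  rows=[
    {"travel": [0, 12, 0], "roll": 0, "hand": 0},
    {"travel": [0, 5, 45], "roll": 0, "hand": 0},
    {"travel": [0, 0, 60], "roll": 0, "hand": 0},
    {"travel": [-20, -26, 45], "roll": 0, "hand": 40},
    {"travel": [-20, -26, 45], "roll": 0, "hand": 85},
    {"travel": [-20, -26, 40], "roll": 0, "hand": 85},
    {"travel": [-20, -26, 0], "roll": 0, "hand": 85},
    {"travel": [0, 0, 0], "roll": 0, "hand": 85},
    {"travel": [0, 0, 0], "roll": 0, "hand": 85},
  ],
)

```text
time_s: 5.7
position: [0.3991, -0.2472, 0.2469]
tool_rot: [0.999, 0.035, -0.0, -0.001]
contact_force: [0.1, -0.0, -0.3]
opening: 0.0854
grip_force: 0.0
```

```bash
cat > wl.py <<'E'
import sys,cv2,pickle
from h import *
n=sys.argv[1];np.set_printoptions(precision=4,suppress=True)
p=arm.camera_params('wrist');im=arm.capture('wrist')[:,:,::-1];cv2.imwrite(f'pics/{n}.png',im);pickle.dump(p,open(f'{n}.pkl','wb'))
for k in ('w1',n):
    p=pickle.load(open(f'{k}.pkl','rb'));im=cv2.imread(f'pics/{k}.png')
    m=cv2.inRange(cv2.cvtColor(im,cv2.COLOR_BGR2HSV),(28,80,50),(48,255,255));m[:, :170]=0;m[300:]=0;m[:,400:]=0
    c=max(cv2.findContours(m,0,2)[0],key=cv2.contourArea);b=ray('',cv2.boxPoints(cv2.minAreaRect(c)),.026,p)[:,:2]
    e=max([b[1]-b[0],b[2]-b[1]],key=np.linalg.norm);e=e*np.sign(e[1]);print(k,'display',b.mean(0),'yaw',np.arctan2(-e[0],e[1]),np.linalg.norm(e))
s=arm.sense();print(s['time_s'],s['position'],s['contact_force'])
E
python3 wl.py w2
python3 - <<'E'
import cv2
a=cv2.imread('pics/w2.png')[0:160,180:400];cv2.imwrite('pics/w2o.png',cv2.resize(a,(770,560)))
E
```

```text
w1 display [ 0.4802 -0.1975] yaw 0.11062545665033195 0.06628895494261595
w2 display [ 0.4807 -0.2176] yaw 0.0945316803296441 0.06591401308177976
5.75 [ 0.3993 -0.247   0.2468] [ 0.1786 -0.4697 -0.3478]
```

View pics/w2o.png

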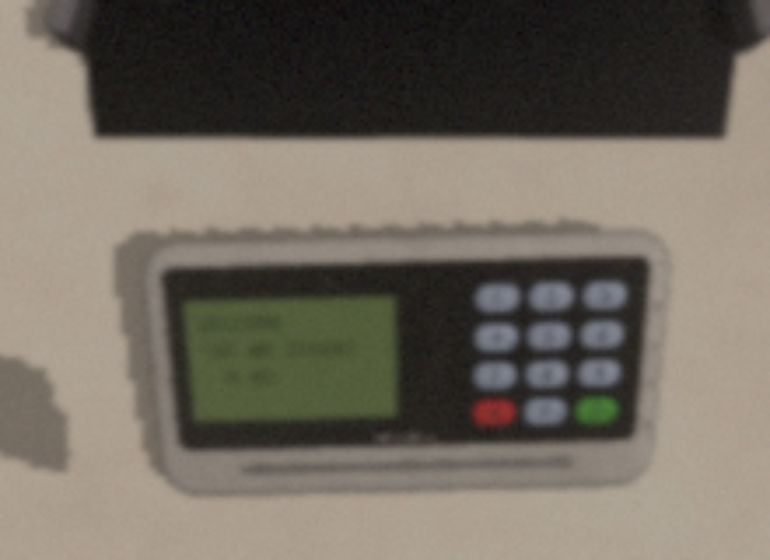

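The pad now sits at dock y of about +1 mm with about 0.025 rad of skew. Next I put the open fingers behind its near side, tips about 12 mm above the counter.

Emit:
carry_out(
  rows=[
    {"travel": [3, -13, -50], "roll": 0, "hand": 85},
    {"travel": [0, 0, -50], "roll": 0, "hand": 85},
    {"travel": [0, 0, -50], "roll": 0, "hand": 85},
    {"travel": [0, 0, -45], "roll": 0, "hand": 85},
    {"travel": [0, 0, -30], "roll": 0, "hand": 85},
    {"travel": [0, 0, -15], "roll": 0, "hand": 85},
    {"travel": [0, 0, -7], "roll": 0, "hand": 85},
    {"travel": [0, 0, 0], "roll": 0, "hand": 85},
  ],
)

```text
time_s: 6.75
position: [0.4024, -0.2604, -0.0002]
tool_rot: [0.999, 0.036, -0.0, -0.0]
contact_force: [-0.0, 0.8, -0.8]
opening: 0.0852
grip_force: 0.0
```

Emit:
carry_out(
  rows=[
    {"travel": [6, 0.4, 0], "roll": 0, "hand": 85},
    {"travel": [6, 0.4, 0], "roll": 0, "hand": 85},
    {"travel": [5, 0.4, 0], "roll": 0, "hand": 85},
    {"travel": [3, 0.2, 0], "roll": 0, "hand": 85},
    {"travel": [3, 0.2, 0], "roll": 0, "hand": 85},
    {"travel": [3, 0.2, 0], "roll": 0, "hand": 85},
    {"travel": [3, 0.2, 0], "roll": 0, "hand": 85},
    {"travel": [3, 0.2, 0], "roll": 0, "hand": 85},
    {"travel": [3, 0.2, 0], "roll": 0, "hand": 85},
  ],
)

```text
time_s: 7.88
position: [0.4364, -0.2582, 0.0002]
tool_rot: [0.999, 0.035, -0.001, -0.001]
contact_force: [-2.6, -0.2, 1.8]
opening: 0.0849
grip_force: 1.5
```

```bash
python3 wl.py w3
```

```text
w1 display [ 0.4802 -0.1975] yaw 0.11062545665033195 0.06628895494261595
w3 display [ 0.4853 -0.2308] yaw 0.07079255363897202 0.03899268601483783
7.925 [ 0.437  -0.2583  0.0002] [-0.9057  0.1511  1.0539]
```

Emit:
carry_out(
  rows=[
    {"travel": [4, 0.3, 0], "roll": 0, "hand": 85},
    {"travel": [4, 0.3, 0], "roll": 0, "hand": 85},
    {"travel": [4, 0.3, 0], "roll": 0, "hand": 85},
    {"travel": [4, 0.3, 0], "roll": 0, "hand": 85},
    {"travel": [4, 0.3, 0], "roll": 0, "hand": 85},
    {"travel": [4, 0.3, 0], "roll": 0, "hand": 85},
    {"travel": [4, 0.3, 0], "roll": 0, "hand": 85},
    {"travel": [4, 0.3, 0], "roll": 0, "hand": 85},
  ],
)

```text
time_s: 8.93
position: [0.4695, -0.2562, 0.0003]
tool_rot: [0.999, 0.035, -0.0, -0.0]
contact_force: [-1.2, -0.6, 0.2]
opening: 0.0854
grip_force: 0.7
```

Emit:
carry_out(
  rows=[
    {"travel": [4, 0.3, 0], "roll": 0, "hand": 85},
    {"travel": [4, 0.3, 0], "roll": 0, "hand": 85},
    {"travel": [4, 0.3, 0], "roll": 0, "hand": 85},
    {"travel": [4, 0.3, 0], "roll": 0, "hand": 85},
    {"travel": [4, 0.3, 0], "roll": 0, "hand": 85},
    {"travel": [4, 0.3, 0], "roll": 0, "hand": 85},
    {"travel": [4, 0.2, 0], "roll": 0, "hand": 85},
    {"travel": [4, 0.2, 0], "roll": 0, "hand": 85},
    {"travel": [4, 0.2, 0], "roll": 0, "hand": 85},
    {"travel": [4, 0.2, 0], "roll": 0, "hand": 85},
  ],
)

```text
time_s: 10.18
position: [0.5095, -0.2537, 0.0003]
tool_rot: [0.999, 0.035, -0.0, -0.0]
contact_force: [-1.6, -0.5, 0.3]
opening: 0.0852
grip_force: 0.8
```

Run:
```python
from h import *
import cv2
a=arm.capture('top')[:,:,::-1][100:250,250:430];b=arm.capture('scene')[:,:,::-1][130:250,220:400]
cv2.imwrite('pics/m4.png',np.vstack([cv2.resize(a,(720,300),interpolation=3) if 0 else cv2.resize(a,(360,300)),cv2.resize(b,(360,240))])) if 0 else cv2.imwrite('pics/m4.png',np.hstack([cv2.resize(a,(396,330)),cv2.resize(b,(400,330))]))
```

```text
(no output)
```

View pics/m4.png

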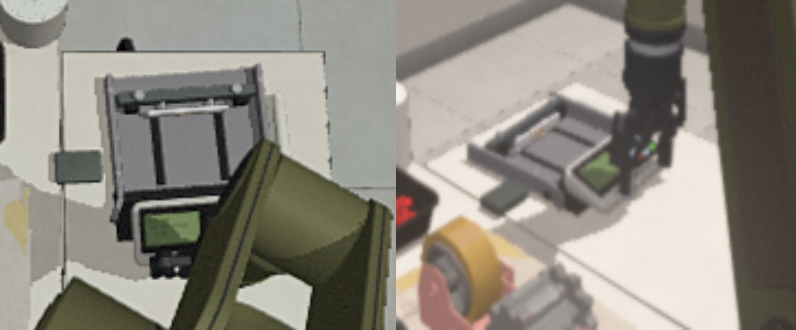

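The pad rides nose-up on the ramp, square to the dock, with its display at (170,228) in the left half. I'll keep going and raise the fingers with the near edge once it reaches the ramp.

Emit:
carry_out(
  rows=[
    {"travel": [4, 0.3, 0], "roll": 0, "hand": 85},
    {"travel": [4, 0.3, 0], "roll": 0, "hand": 85},
    {"travel": [4, 0.3, 0], "roll": 0, "hand": 85},
    {"travel": [4, 0.3, 0], "roll": 0, "hand": 85},
    {"travel": [4, 0.3, 0], "roll": 0, "hand": 85},
    {"travel": [4, 0.3, 0], "roll": 0, "hand": 85},
    {"travel": [4, 0.3, 0], "roll": 0, "hand": 85},
  ],
)

```text
time_s: 11.15
position: [0.537, -0.2515, 0.0005]
tool_rot: [0.999, 0.035, -0.001, -0.0]
contact_force: [-5.7, -0.2, 6.3]
opening: 0.085
grip_force: 4.5
```

Emit:
carry_out(
  rows=[
    {"travel": [-4, -0.3, 0], "roll": 0, "hand": 85},
    {"travel": [0, 0, 3], "roll": 0, "hand": 85},
    {"travel": [4, 0.3, 0.5], "roll": 0, "hand": 85},
    {"travel": [2, 0.2, 0.5], "roll": 0, "hand": 85},
    {"travel": [2, 0.2, 0.5], "roll": 0, "hand": 85},
    {"travel": [2, 0.1, 0.5], "roll": 0, "hand": 85},
  ],
)

```text
time_s: 11.9
position: [0.5434, -0.251, 0.0053]
tool_rot: [0.999, 0.035, 0.0, -0.0]
contact_force: [-0.5, -0.3, -0.2]
opening: 0.0851
grip_force: 0.0
```

Emit:
carry_out(
  rows=[
    {"travel": [3, 0.2, 0.6], "roll": 0, "hand": 85},
    {"travel": [3, 0.2, 0.6], "roll": 0, "hand": 85},
    {"travel": [3, 0.2, 0.6], "roll": 0, "hand": 85},
    {"travel": [3, 0.2, 0.6], "roll": 0, "hand": 85},
  ],
)

```text
time_s: 12.4
position: [0.5553, -0.2502, 0.0077]
tool_rot: [0.999, 0.035, -0.0, -0.0]
contact_force: [-1.7, -0.9, 1.2]
opening: 0.0852
grip_force: 0.9
```

Emit:
carry_out(
  rows=[
    {"travel": [3, 0.2, 0.6], "roll": 0, "hand": 85},
    {"travel": [3, 0.2, 0.6], "roll": 0, "hand": 85},
    {"travel": [3, 0.2, 0.6], "roll": 0, "hand": 85},
    {"travel": [3, 0.2, 0.6], "roll": 0, "hand": 85},
  ],
)

```text
time_s: 12.9
position: [0.5672, -0.2494, 0.0102]
tool_rot: [0.999, 0.035, -0.0, -0.0]
contact_force: [-3.0, -1.3, 1.8]
opening: 0.0848
grip_force: 1.7
```

Emit:
carry_out(
  rows=[
    {"travel": [-3, -0.2, 0], "roll": 0, "hand": 85},
    {"travel": [3, 0.2, 0], "roll": 0, "hand": 85},
    {"travel": [3, 0.2, 0.6], "roll": 0, "hand": 85},
    {"travel": [3, 0.2, 0.6], "roll": 0, "hand": 85},
    {"travel": [3, 0.2, 0.5], "roll": 0, "hand": 85},
  ],
)

```text
time_s: 13.52
position: [0.576, -0.2488, 0.0119]
tool_rot: [0.999, 0.035, -0.0, -0.0]
contact_force: [-4.3, 0.2, 4.5]
opening: 0.0851
grip_force: 3.0
```

Run:
```python
from h import *
import cv2
a=arm.capture('top')[:,:,::-1][110:230,270:390];b=arm.capture('scene')[:,:,::-1][140:230,230:350]
cv2.imwrite('pics/m5.png',np.hstack([cv2.resize(a,(400,400),interpolation=2),cv2.resize(b,(400,400*90//120)).copy() if 0 else cv2.resize(b,(400,400),interpolation=2)]))
```

```text
(no output)
```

View pics/m5.png

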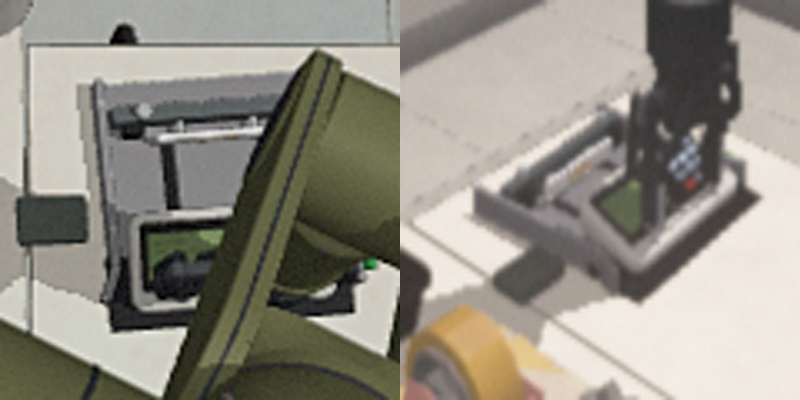

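In the left half the pad's visible left edge runs from (135,215) to (133,303), and the fingers at (185,270) appear to overlap its top. I'll work out where the pad really is relative to the fingers.

Run:
```python
from h import *
np.set_printoptions(precision=4,suppress=True)
f=lambda q:np.array(q)/3.3333+[269.65,109.65]
O=np.array([.6105,-.2462]);y=.07;D=np.array([[np.cos(y),np.sin(y)],[-np.sin(y),np.cos(y)]])
for z in (.026,.034): print(z,(ray('top',f([(135,215),(133,303),(185,290)]),z)[:,:2]-O)@D.T)
s=arm.sense();T=s['position'];print('tool',D@(T[:2]-O),T[2],s['contact_force'])
t=D.T
for sy in(.043,-.043,.057):
  for z in(.02,.025):
    P=T[:2]+t@np.array([.011,sy]);uv=proj('top',[P[0],P[1],z])[0];print('finger front',sy,z,(uv-[269.65,109.65])*3.333, 'scene',(proj('scene',[P[0],P[1],z])[0]-[230,140])*[3.333,4.444]+[400,0])
```

```text
0.026 [[ 0.028   0.0754]
 [-0.0423  0.0839]
 [-0.0353  0.0419]]
0.034 [[ 0.0263  0.0765]
 [-0.0435  0.0851]
 [-0.0365  0.0433]]
tool [-0.0341 -0.0002] 0.012125447390357466 [-3.5818 -0.8532  4.0845]
finger front 0.043 0.02 [181.0626 276.2376] scene [644.3269 226.2326]
finger front 0.043 0.025 [182.066  275.1338] scene [644.443  219.8277]
finger front -0.043 0.02 [287.8116 267.8322] scene [698.2223 182.4505]
finger front -0.043 0.025 [289.308  266.6933] scene [698.4451 176.2441]
finger front 0.057 0.02 [163.613  277.6115] scene [635.0676 233.7545]
finger front 0.057 0.025 [164.5356 276.5135] scene [635.1643 227.3163]
```

The pad's near edge is still at dock x of about -43 mm and the fingertips are 18 mm over it, so they slipped onto its top. I'll lift off and back away, then feel for the counter to get the true tip height.

Emit:
carry_out(
  rows=[
    {"travel": [0, 0, 8], "roll": 0, "hand": 85},
    {"travel": [0, 0, 22], "roll": 0, "hand": 85},
    {"travel": [-30, -2.1, 0], "roll": 0, "hand": 85},
    {"travel": [-30, -2.1, 0], "roll": 0, "hand": 85},
    {"travel": [0, 0, -20], "roll": 0, "hand": 85},
    {"travel": [0, 0, -20], "roll": 0, "hand": 85},
    {"travel": [0, 0, -5], "roll": 0, "hand": 85},
    {"travel": [0, 0, -3], "roll": 0, "hand": 85},
    {"travel": [0, 0, 0], "roll": 0, "hand": 85},
  ],
)

```text
time_s: 14.75
position: [0.5169, -0.2533, -0.0058]
tool_rot: [0.999, 0.035, 0.0, 0.0]
contact_force: [-0.7, 0.2, 0.2]
opening: 0.085
grip_force: 0.0
```

Run:
```python
from h import *
import cv2
a=arm.capture('top')[:,:,::-1][110:230,270:390];b=arm.capture('scene')[:,:,::-1][140:230,230:350]
cv2.imwrite('pics/m6.png',np.hstack([cv2.resize(a,(400,400),interpolation=2),cv2.resize(b,(400,400),interpolation=2)]))
```

```text
(no output)
```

View pics/m6.png

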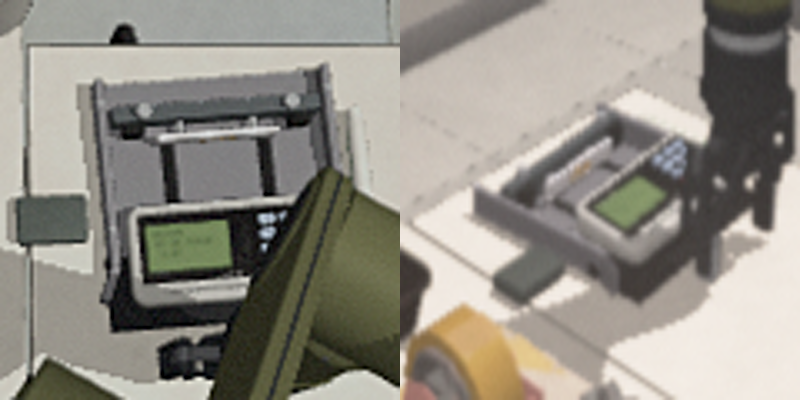

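The left half shows the pad square in the flare, with its near edge at about row 305 (dock x of about -43 mm) and the fingers behind it. Now I lower to feel the counter.

Emit:
carry_out(
  rows=[
    {"travel": [0, 0, -1.5], "roll": 0, "hand": 85},
    {"travel": [0, 0, -1.5], "roll": 0, "hand": 85},
    {"travel": [0, 0, -1], "roll": 0, "hand": 85},
  ],
)

```text
time_s: 15.22
position: [0.5162, -0.253, -0.0102]
tool_rot: [0.999, 0.035, -0.0, -0.0]
contact_force: [-0.4, 0.2, 1.0]
opening: 0.0852
grip_force: 0.0
```

Emit:
carry_out(
  rows=[
    {"travel": [0, 0, -1], "roll": 0, "hand": 85},
    {"travel": [0, 0, -1], "roll": 0, "hand": 85},
  ],
)

```text
time_s: 15.48
position: [0.5162, -0.2531, -0.0123]
tool_rot: [0.999, 0.035, -0.0, -0.0]
contact_force: [-0.2, 0.7, -0.3]
opening: 0.0849
grip_force: 0.0
```

The counter isn't reached yet, so the tips are at most 1 mm up and the 13 mm tip offset holds. I was simply pushing too high on a rounded edge. This time the tips stay about 3 mm above the ramp.

Emit:
carry_out(
  rows=[
    {"travel": [0, 0, 3], "roll": 0, "hand": 85},
    {"travel": [8, 0.6, 0], "roll": 0, "hand": 85},
    {"travel": [8, 0.6, 0.5], "roll": 0, "hand": 85},
    {"travel": [7, 0.5, 1], "roll": 0, "hand": 85},
    {"travel": [4, 0.3, 0.7], "roll": 0, "hand": 85},
    {"travel": [3, 0.2, 0.6], "roll": 0, "hand": 85},
    {"travel": [3, 0.2, 0.6], "roll": 0, "hand": 85},
    {"travel": [3, 0.2, 0.6], "roll": 0, "hand": 85},
  ],
)

```text
time_s: 16.48
position: [0.5522, -0.2504, -0.0052]
tool_rot: [0.999, 0.035, -0.0, -0.0]
contact_force: [-0.7, -0.1, 0.1]
opening: 0.0849
grip_force: 0.0
```

Emit:
carry_out(
  rows=[
    {"travel": [3, 0.2, 0.5], "roll": 0, "hand": 85},
    {"travel": [3, 0.2, 0.5], "roll": 0, "hand": 85},
    {"travel": [3, 0.2, 0.5], "roll": 0, "hand": 85},
  ],
)

```text
time_s: 16.85
position: [0.561, -0.2498, -0.0037]
tool_rot: [0.999, 0.035, -0.0, -0.0]
contact_force: [-0.9, -0.1, 0.3]
opening: 0.0851
grip_force: 0.6
```

Emit:
carry_out(
  rows=[
    {"travel": [3, 0.2, 0.3], "roll": 0, "hand": 85},
    {"travel": [3, 0.2, 0.3], "roll": 0, "hand": 85},
    {"travel": [3, 0.2, 0.3], "roll": 0, "hand": 85},
    {"travel": [3, 0.2, 0.3], "roll": 0, "hand": 85},
  ],
)

```text
time_s: 17.35
position: [0.5734, -0.249, -0.0026]
tool_rot: [0.999, 0.035, -0.0, -0.0]
contact_force: [-1.1, 0.2, -1.1]
opening: 0.0849
grip_force: 0.4
```

Emit:
carry_out(
  rows=[
    {"travel": [3, 0.2, 0.6], "roll": 0, "hand": 85},
    {"travel": [3, 0.2, 0.6], "roll": 0, "hand": 85},
    {"travel": [3, 0.2, 0.5], "roll": 0, "hand": 85},
    {"travel": [3, 0.2, 0.5], "roll": 0, "hand": 85},
  ],
)

```text
time_s: 17.85
position: [0.5854, -0.2483, -0.0002]
tool_rot: [0.999, 0.035, 0.0, 0.0]
contact_force: [-0.8, -0.5, -1.5]
opening: 0.0856
grip_force: 0.4
```

```bash
cat > td.py <<'E'
import sys,cv2
from h import *
np.set_printoptions(precision=4,suppress=True)
im=arm.capture('top')[:,:,::-1];cv2.imwrite(f'pics/{sys.argv[1]}.png',im)
O=np.array([.6105,-.2462]);y=.07;D=np.array([[np.cos(y),np.sin(y)],[-np.sin(y),np.cos(y)]])
# pad's far edge: bright strip seen along dock x lines at dock y = 60, 45, 30 mm, z=30 mm
g=cv2.cvtColor(im,cv2.COLOR_BGR2GRAY)
for yy in (.06,.045,.03):
    xs=np.arange(-.05,.10,.003);W=np.c_[np.c_[xs,np.full(len(xs),yy)]@D+O,np.full(len(xs),.030)]
    uv=proj('top',W).astype(np.float32);v=cv2.remap(g,uv[:,:1],uv[:,1:],1).ravel();print(yy,dict(zip((xs*1000).round().astype(int).tolist(),v.tolist())))
s=arm.sense();print(D@(s['position'][:2]-O),s['position'][2],s['contact_force'])
E
python3 td.py t7
```

```text
0.06 {-50: 44, -47: 41, -44: 42, -41: 42, -38: 41, -35: 27, -32: 28, -29: 21, -26: 24, -23: 19, -20: 22, -17: 33, -14: 32, -11: 28, -8: 22, -5: 37, -2: 103, 1: 89, 4: 25, 7: 22, 10: 53, 13: 91, 16: 92, 19: 91, 22: 90, 25: 91, 28: 90, 31: 78, 34: 79, 37: 97, 40: 118, 43: 123, 46: 119, 49: 55, 52: 22, 55: 62, 58: 160, 61: 190, 64: 127, 67: 133, 70: 135, 73: 135, 76: 135, 79: 135, 82: 131, 85: 107, 88: 93, 91: 122, 94: 125, 97: 113, 100: 36}
0.045 {-50: 46, -47: 43, -44: 44, -41: 38, -38: 55, -35: 53, -32: 27, -29: 24, -26: 24, -23: 32, -20: 33, -17: 42, -14: 62, -11: 71, -8: 68, -5: 44, -2: 30, 1: 32, 4: 30, 7: 23, 10: 44, 13: 83, 16: 93, 19: 90, 22: 82, 25: 81, 28: 85, 31: 101, 34: 121, 37: 126, 40: 117, 43: 124, 46: 125, 49: 39, 52: 24, 55: 52, 58: 153, 61: 188, 64: 105, 67: 22, 70: 31, 73: 32, 76: 33, 79: 28, 82: 46, 85: 131, 88: 216, 91: 206, 94: 114, 97: 107, 100: 45}
0.03 {-50: 43, -47: 45, -44: 48, -41: 46, -38: 44, -35: 50, -32: 45, -29: 45, -26: 43, -23: 38, -20: 33, -17: 43, -14: 76, -11: 74, -8: 68, -5: 39, -2: 39, 1: 43, 4: 21, 7: 21, 10: 45, 13: 87, 16: 113, 19: 126, 22: 126, 25: 132, 28: 129, 31: 121, 34: 124, 37: 132, 40: 133, 43: 132, 46: 115, 49: 42, 52: 17, 55: 61, 58: 161, 61: 194, 64: 132, 67: 128, 70: 135, 73: 135, 76: 137, 79: 135, 82: 121, 85: 109, 88: 175, 91: 169, 94: 127, 97: 125, 100: 93}
[-0.0245 -0.0004] -0.00012809075365489975 [0.4035 0.1496 0.0287]
```

The pad follows now: its far top edge is at dock x of about 64 mm, so the near side is at about -14 mm. The contact bar shows at about 88 mm. I'll continue slowly over the lip.

Emit:
carry_out(
  rows=[
    {"travel": [3, 0.2, 0.4], "roll": 0, "hand": 85},
    {"travel": [3, 0.2, 0.4], "roll": 0, "hand": 85},
    {"travel": [3, 0.2, 0.4], "roll": 0, "hand": 85},
    {"travel": [2, 0.1, 0.3], "roll": 0, "hand": 85},
    {"travel": [2, 0.1, 0], "roll": 0, "hand": 85},
    {"travel": [1, 0.1, 0], "roll": 0, "hand": 85},
  ],
)

```text
time_s: 18.65
position: [0.5996, -0.2474, 0.0013]
tool_rot: [0.999, 0.035, 0.0, 0.0]
contact_force: [-0.4, -0.3, 0.1]
opening: 0.0853
grip_force: 0.0
```

```bash
python3 td.py t8 | sed 's/-50.*-2: /.. /'
```

```text
0.06 {.. 28, 1: 25, 4: 26, 7: 26, 10: 23, 13: 28, 16: 23, 19: 28, 22: 58, 25: 93, 28: 95, 31: 93, 34: 89, 37: 90, 40: 90, 43: 83, 46: 81, 49: 97, 52: 111, 55: 129, 58: 125, 61: 49, 64: 23, 67: 57, 70: 150, 73: 198, 76: 173, 79: 133, 82: 133, 85: 110, 88: 96, 91: 125, 94: 124, 97: 112, 100: 35}
0.045 {.. 37, 1: 60, 4: 77, 7: 75, 10: 62, 13: 35, 16: 31, 19: 29, 22: 51, 25: 91, 28: 96, 31: 91, 34: 87, 37: 84, 40: 89, 43: 100, 46: 120, 49: 130, 52: 118, 55: 130, 58: 121, 61: 50, 64: 26, 67: 66, 70: 163, 73: 200, 76: 97, 79: 25, 82: 49, 85: 134, 88: 217, 91: 208, 94: 115, 97: 107, 100: 42}
0.03 {.. 48, 1: 64, 4: 73, 7: 72, 10: 52, 13: 29, 16: 26, 19: 24, 22: 59, 25: 99, 28: 126, 31: 141, 34: 138, 37: 135, 40: 134, 43: 120, 46: 127, 49: 135, 52: 136, 55: 135, 58: 108, 61: 46, 64: 13, 67: 69, 70: 165, 73: 194, 76: 154, 79: 134, 82: 123, 85: 109, 88: 177, 91: 169, 94: 129, 97: 126, 100: 90}
[-0.011  -0.0004] 0.0012640865592786384 [0.4124 0.2041 1.5356]
```

Emit:
carry_out(
  rows=[
    {"travel": [1, 0.1, 0], "roll": 0, "hand": 85},
    {"travel": [1, 0.1, 0], "roll": 0, "hand": 85},
    {"travel": [1, 0.1, 0], "roll": 0, "hand": 85},
    {"travel": [0, 0, 0], "roll": 0, "hand": 85},
  ],
)

```text
time_s: 19.2
position: [0.6021, -0.247, 0.0012]
tool_rot: [0.999, 0.035, -0.0, -0.0]
contact_force: [-1.0, -0.0, 0.9]
opening: 0.0853
grip_force: 0.6
```

```bash
python3 td.py t9 | sed 's/-50.*52: /.. /'
```

```text
0.06 {.. 84, 55: 106, 58: 134, 61: 104, 64: 34, 67: 23, 70: 88, 73: 179, 76: 188, 79: 150, 82: 128, 85: 110, 88: 97, 91: 123, 94: 126, 97: 113, 100: 36}
0.045 {.. 129, 55: 113, 58: 133, 61: 110, 64: 35, 67: 30, 70: 97, 73: 180, 76: 195, 79: 54, 82: 38, 85: 134, 88: 218, 91: 208, 94: 117, 97: 107, 100: 43}
0.03 {.. 134, 55: 138, 58: 135, 61: 87, 64: 34, 67: 16, 70: 95, 73: 200, 76: 192, 79: 134, 82: 122, 85: 111, 88: 176, 91: 169, 94: 129, 97: 128, 100: 91}
[-0.0084 -0.0002] 0.0011602489482909588 [-1.6949  0.9277  0.2507]
```

Emit:
carry_out(
  rows=[
    {"travel": [1, 0.1, 0], "roll": 0, "hand": 85},
    {"travel": [1, 0.1, 0], "roll": 0, "hand": 85},
    {"travel": [1, 0.1, 0], "roll": 0, "hand": 85},
  ],
)

```text
time_s: 19.62
position: [0.6053, -0.2467, 0.0012]
tool_rot: [0.999, 0.035, 0.0, -0.0]
contact_force: [-0.9, 0.2, -0.3]
opening: 0.0852
grip_force: 0.6
```

```bash
python3 td.py t10 | sed 's/-50.*61: /.. /'
python3 - <<'E'
import cv2,numpy as np
from cell import arm
b=arm.capture('scene')[:,:,::-1][150:225,240:350];cv2.imwrite('pics/s10.png',cv2.resize(b,(770,525),interpolation=2))
E
```

```text
0.06 {.. 135, 64: 118, 67: 26, 70: 27, 73: 69, 76: 159, 79: 190, 82: 150, 85: 106, 88: 95, 91: 123, 94: 125, 97: 113, 100: 39}
0.045 {.. 129, 64: 108, 67: 36, 70: 22, 73: 84, 76: 178, 79: 195, 82: 71, 85: 127, 88: 217, 91: 208, 94: 115, 97: 107, 100: 40}
0.03 {.. 135, 64: 99, 67: 32, 70: 19, 73: 82, 76: 180, 79: 190, 82: 136, 85: 106, 88: 176, 91: 170, 94: 129, 97: 129, 100: 93}
[-0.005  -0.0002] 0.0011841301990806845 [-0.687   0.2173  0.5608]
```

View pics/s10.png

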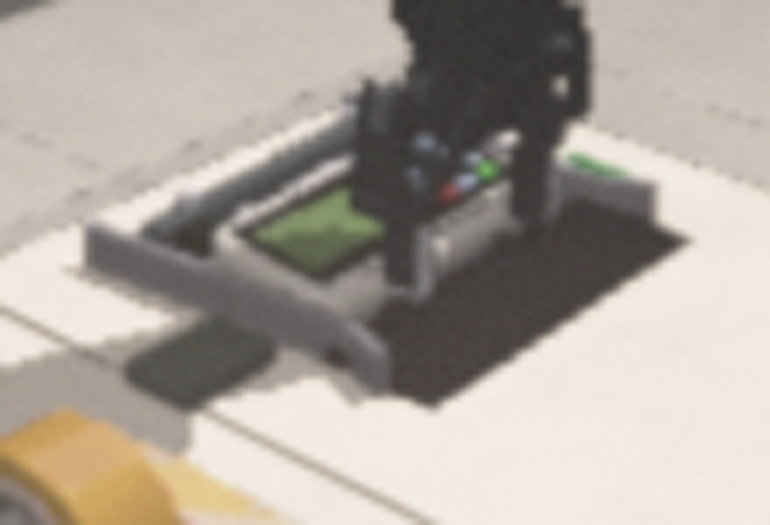

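The scene view shows the pad lying level between the cheeks, with the fingers at its near side around (400,280) and (530,215). I'll keep pushing in 1 mm steps and watch the force.

Emit:
carry_out(
  rows=[
    {"travel": [1, 0.1, 0], "roll": 0, "hand": 85},
    {"travel": [1, 0.1, 0], "roll": 0, "hand": 85},
    {"travel": [1, 0, 0], "roll": 0, "hand": 85},
  ],
)

```text
time_s: 20.1
position: [0.6083, -0.2465, 0.0012]
tool_rot: [0.999, 0.035, -0.0, -0.0]
contact_force: [-0.4, 0.2, 1.0]
opening: 0.0853
grip_force: 0.6
```

Emit:
carry_out(
  rows=[
    {"travel": [1, 0.1, 0], "roll": 0, "hand": 85},
    {"travel": [1, 0.1, 0], "roll": 0, "hand": 85},
    {"travel": [1, 0, 0], "roll": 0, "hand": 85},
  ],
)

```text
time_s: 20.48
position: [0.6113, -0.2463, 0.0012]
tool_rot: [0.999, 0.035, 0.0, -0.0]
contact_force: [-1.3, -0.2, -0.3]
opening: 0.0852
grip_force: 0.5
```

Emit:
carry_out(
  rows=[
    {"travel": [1, 0.1, 0], "roll": 0, "hand": 85},
    {"travel": [1, 0.1, 0], "roll": 0, "hand": 85},
    {"travel": [1, 0, 0], "roll": 0, "hand": 85},
  ],
)

```text
time_s: 20.85
position: [0.6136, -0.2461, 0.0011]
tool_rot: [0.999, 0.035, -0.001, -0.0]
contact_force: [-4.0, -0.5, 1.5]
opening: 0.0852
grip_force: 2.0
```

The bar has been reached: force is about 4 N, which fits its drag plus friction. There should be about 6 mm more to go.

Emit:
carry_out(
  rows=[
    {"travel": [1, 0.1, 0], "roll": 0, "hand": 85},
    {"travel": [1, 0.1, 0], "roll": 0, "hand": 85},
  ],
)

```text
time_s: 21.1
position: [0.6154, -0.2459, 0.0011]
tool_rot: [0.999, 0.035, -0.001, -0.0]
contact_force: [-3.6, -0.8, 1.7]
opening: 0.0849
grip_force: 2.3
```

Emit:
carry_out(
  rows=[
    {"travel": [0.7, 0.1, 0], "roll": 0, "hand": 85},
    {"travel": [0.7, 0, 0], "roll": 0, "hand": 85},
  ],
)

```text
time_s: 21.35
position: [0.6175, -0.2458, 0.0011]
tool_rot: [0.999, 0.035, -0.0, -0.0]
contact_force: [-5.1, -0.8, 1.4]
opening: 0.085
grip_force: 2.2
```

Emit:
carry_out(
  rows=[
    {"travel": [0.5, 0, 0], "roll": 0, "hand": 85},
    {"travel": [0.5, 0, 0], "roll": 0, "hand": 85},
  ],
)

```text
time_s: 21.6
position: [0.6186, -0.2458, 0.0011]
tool_rot: [0.999, 0.035, -0.0, -0.0]
contact_force: [-4.0, -0.8, 0.7]
opening: 0.0851
grip_force: 2.1
```

Emit:
carry_out(
  rows=[
    {"travel": [0.5, 0, 0], "roll": 0, "hand": 85},
    {"travel": [0.5, 0, 0], "roll": 0, "hand": 85},
  ],
)

```text
time_s: 21.85
position: [0.619, -0.2457, 0.0011]
tool_rot: [0.999, 0.035, -0.001, -0.0]
contact_force: [-7.0, -0.5, 2.0]
opening: 0.0848
grip_force: 3.1
```

Emit:
carry_out(
  rows=[
    {"travel": [0.4, 0, 0], "roll": 0, "hand": 85},
    {"travel": [0, 0, 0], "roll": 0, "hand": 85},
  ],
)

```text
time_s: 22.1
position: [0.619, -0.2457, 0.0011]
tool_rot: [0.999, 0.035, -0.001, -0.0]
contact_force: [-5.0, 0.4, 2.4]
opening: 0.0852
grip_force: 3.2
```

Emit:
carry_out(
  rows=[
    {"travel": [0.5, 0, 0], "roll": 0, "hand": 85},
    {"travel": [0.5, 0, 0], "roll": 0, "hand": 85},
  ],
)

```text
time_s: 22.35
position: [0.6191, -0.2457, 0.0011]
tool_rot: [0.999, 0.035, -0.002, -0.0]
contact_force: [-9.9, -1.6, 5.1]
opening: 0.0848
grip_force: 4.6
```

The tool is stalled at x = 0.619 while the force climbs to 10 N, so the pad is on the bumpers. Backing off.

Emit:
carry_out(
  rows=[
    {"travel": [-3, -0.2, 0], "roll": 0, "hand": 85},
    {"travel": [-8, -0.6, 0], "roll": 0, "hand": 85},
    {"travel": [-10, -0.7, 5], "roll": 0, "hand": 85},
    {"travel": [-10, -0.7, 40], "roll": 0, "hand": 85},
    {"travel": [-25, 0, 50], "roll": 0, "hand": 85},
    {"travel": [-40, 0, 40], "roll": 0, "hand": 85},
    {"travel": [-40, 0, 30], "roll": 0, "hand": 85},
    {"travel": [-30, 0, 20], "roll": 0, "hand": 85},
    {"travel": [0, 0, 0], "roll": 0, "hand": 85},
  ],
)

```text
time_s: 23.48
position: [0.454, -0.2483, 0.1885]
tool_rot: [0.999, 0.034, 0.002, 0.001]
contact_force: [0.2, 0.4, 0.2]
opening: 0.0852
grip_force: 0.0
```

```bash
python3 td.py t11 | sed 's/-50.*61: /.. /'; python3 wl.py w9
```

```text
0.06 {.. 110, 64: 109, 67: 116, 70: 106, 73: 109, 76: 112, 79: 63, 82: 21, 85: 45, 88: 121, 91: 172, 94: 147, 97: 102, 100: 23}
0.045 {.. 112, 64: 108, 67: 115, 70: 106, 73: 109, 76: 112, 79: 57, 82: 21, 85: 33, 88: 113, 91: 184, 94: 171, 97: 133, 100: 27}
0.03 {.. 110, 64: 109, 67: 120, 70: 120, 73: 122, 76: 112, 79: 45, 82: 14, 85: 36, 88: 126, 91: 183, 94: 172, 97: 123, 100: 78}
[-0.1552  0.0086] 0.18755004234015632 [0.3355 0.8905 0.3233]
w1 display [ 0.4802 -0.1975] yaw 0.11062545665033195 0.06628895494261595Traceback (most recent call last):
  File "wl.py", line 8, in <module>
    c=max(cv2.findContours(m,0,2)[0],key=cv2.contourArea);b=ray('',cv2.boxPoints(cv2.minAreaRect(c)),.026,p)[:,:2]
ValueError: max() iterable argument is empty
```

Run:
```python
from h import *
import cv2
np.set_printoptions(precision=4,suppress=True)
O=np.array([.6105,-.2462]);y=.07;D=np.array([[np.cos(y),np.sin(y)],[-np.sin(y),np.cos(y)]])
h=cv2.cvtColor(cv2.imread('pics/t11.png'),cv2.COLOR_BGR2HSV)
m=cv2.inRange(h,(28,70,50),(48,255,255));m[:120]=0;m[200:]=0;m[:,:300]=0;m[:,345:]=0
c=max(cv2.findContours(m,0,2)[0],key=cv2.contourArea)
b=ray('top',cv2.boxPoints(cv2.minAreaRect(c)),.030)[:,:2];e=max([b[1]-b[0],b[2]-b[1]],key=np.linalg.norm);e=e*np.sign(e[1])
print(cv2.contourArea(c),D@(b.mean(0)-O),np.arctan2(-e[0],e[1]),np.linalg.norm(e))
im=[cv2.imread(f'pics/{k}.png') for k in('top0','t11')]
for n,(u,v) in dict(tin=(285,176),marker=(380,183)).items(): print(n,cv2.absdiff(*im)[v-8:v+9,u-8:u+9].mean())
```

```text
320.5 [0.0589 0.0378] 0.06687343861047737 0.06705512106360108
tin 12.490196078431373
marker 17.47520184544406
```

```bash
python3 -c "
from cell import arm
print(arm.sign_off())"
```

```text
the job is handed in; nothing more can be done
None
```

The PIN pad is in the dock pocket against the bumpers, about 1 mm off the middle line. I took the contact bar as home from about 6 mm of travel after first touch and a stall at 10 N, the highest force I read. The fingers slipped onto the pad's top once on the ramp and I re-did that push. The gripper is clear, and I've handed the job in at about 24 s without seeing a verdict.

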